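Close and lock the circuit board holder

TASK

A phone circuit board lies in the holder on the repair bench and the holder's jaw is still open. With the fingertips, push the black knob along its L-shaped slot to the corner, which brings the jaw over the board's edge, then push it sideways until it is fully home at the end of the short leg, so the jaw is locked. Only push the knob: do not pull it up, pick nothing up, and leave the board and the other things on the bench where they are.

Things in the scene. Friction and masses are not known exactly. Their poses are not given: they have to be found in the camera images.
- jig: Fixed board holder. Base 255 x 120 x 10 mm (x -120 to 135, y -60 to 60 mm); origin on the bench, mid-width; x points from the knob end to the board end, z up. At the -x end a housing (x -115 to -15 mm, full width) with a flat cover 30 mm above the bench. In it a 14 mm wide L-shaped slot: long leg along +x, then a short leg to +y. Nothing but the knob is higher than 35 mm. Place and yaw vary.
- knob_top (a point): Centre of the top of the black knob to push: upright cylinder, 22 mm diameter, underside 34 mm, top 60 mm above the bench. Its 10 mm neck runs in the slot with 2 mm play each side. It cannot tip. About 2 N moves it and it stays where left; solid stops at both ends of travel. It is a plunger: it could be pulled up 12 mm against a light spring (3 to 6 N), which is not wanted.
- slot_start (a point): On the cover's top surface (30 mm above the bench), the knob axis when the jaw is fully open: start of the long leg. Same axes as the holder.
- slot_corner (a point): On the cover's top surface, the knob axis when it is at the corner of the slot, 55 mm from slot_start along the holder's +x. Same axes as the holder.
- slot_end (a point): On the cover's top surface, the knob axis when it is fully home in the short leg, 30 mm from slot_corner along the holder's +y. Same axes as the holder.
- jaw (a joint): Travel of the sliding jaw, and of the knob along the long leg, in m: 0 jaw fully open (knob at slot_start), 0.055 closed (knob at slot_corner). Starts between 0 and 0.02. The jaw is an aluminium bar 90 mm wide across the holder, top 33 mm above the bench; it slides with the knob.
- lock (a joint): Travel of the knob along the short leg (holder's +y), in m: 0 in line with the long leg, 0.030 fully home at the end. It can pass about 0.002 only when the jaw is within about 0.003 of closed.
- pin (a joint): How far the knob is pulled up on its plunger, in m: 0 down, 0.012 all the way up.
- board: Loose dark green phone circuit board, 58 x 90 mm, 4 mm thick with parts up to 6.5 mm, lying on two rails in the holder, underside 18 mm above the bench; origin at the centre of its underside. To be left as it lies.
- tape: Bystander: roll of amber tape lying flat, 60 mm diameter, 19 mm high; origin at the centre of its underside.
- jar: Bystander: small amber jar with white cap, 42 mm diameter, 42 mm high; origin at the centre of its underside.
- driver: Bystander: screwdriver with grey handle, 150 mm long, lying; origin under its middle, x along it.
- phone: Bystander: black phone, 146 x 71 x 8 mm, lying flat; origin at the centre of its underside.
- tray: Bystander: white four-part tray, 100 x 70 x 22 mm; origin at the centre of its underside.
- brush: Bystander: small brush, 140 mm long, lying; origin under its middle, x along it.

How it is judged:
On the way, in this order (a step that is already met when the one before it is completed fails the run):
1. the knob is pushed along the long leg to the corner (jaw closed) (value of joint jaw above 0.05 m and value of joint lock below 0.01 m).
2. the knob is pushed sideways to the end of the short leg (jaw locked) (value of joint jaw above 0.05 m and value of joint lock above 0.026 m), for 0.2 s.
At the end, for the whole second after the job is handed in: The jaw is closed to within 5 mm, the knob is within 4 mm of the end of the short leg, down and at rest; the board is within 8 mm and every bystander within 30 mm of where it began (all of step 2 and value of joint pin below 0.003 m and velocity of joint jaw between -0.005 and 0.005 m/s and velocity of joint lock between -0.005 and 0.005 m/s and distance of board from where it was at the start of the episode below 0.008 m and distance of each of tape, jar, driver, phone, tray, brush from where it was at the start of the episode below 0.03 m); the robot touches nothing.
It fails at once if the knob is pulled up more than 6 mm (value of joint pin above 0.006 m).
It fails at once if the board is lifted or shifted more than 8 mm (distance of board from where it was at the start of the episode above 0.008 m).
It fails at once if a bystander is lifted, carried or pushed more than 30 mm (distance of any of tape, jar, driver, phone, tray, brush from where it was at the start of the episode above 0.03 m).
It also fails if it takes over 37 s, if anything falls off the work surface, if the arm or the gripper's body presses on something with over 40 N, if the wrist force passes 120 N, or if a joint passes its speed limit or range.

ROBOT

A 6-joint arm with a two-finger parallel gripper is mounted at the origin on the work surface. World frame = base frame: x ahead of the robot, y to its left, z up, the work surface at z = 0. Lengths are in m, angles in rad, forces in N, time in s.
With the tool pointing down it reaches from about 0.275 to 0.825 m from the base axis. Payload 5.2 kg.
Tool frame: the origin (TCP) lies midway between the tips of the shut fingers; the grasp point (between the pads) lies 19 mm behind it; z points along the fingers, y is the line along which they close (so a half turn about z gives the same grasp; the last joint's range is limited). The gripper opens to 93 mm and grips with 3 to 60 N. Pads are 15 mm wide; open, the fingers measure 128 mm over their backs; the gripper's body (75 mm by 188 mm) begins 65 mm behind the grasp point.
Start: joints at [0.907, 0.259, 1.535, -0, 1.348, -0.203], TCP at [0.245, 0.493, 0.219] pointing down, gripper open.
Joint ranges: [-3.14, 3.14], [-0.91, 2.08], [0.19, 2.58], [-1.22, 4.36], [0.22, 2.71], [-3.12, 3.12]. Speed limits (rad/s): [2.57, 2.57, 3.14, 3.14, 3.14, 3.14].

INTERFACE

Orientations are given as a unit quaternion [w, x, y, z].
In Python, from bench import arm, vision, job, spotter gives the robot as it stands.
- The arm moves only by the tool carry_out, never from a script. Its arguments are lists of equal length, an entry for each row: "rotation": the turn, a rotation vector about the tool's x, y, z each as a share of 1.5 rad, from -1 to 1, a list of three; "travel": the shift along the tool's x, y, z each as a share of 200 mm, from -1 to 1, a list of three; "jaw": the opening, from -1 (shut) to 1 (fully open), so that 0 is half open. In form: {"rotation": [[ax, ay, az], ...], "travel": [[tx, ty, tz], ...], "jaw": [jaw, ...]}. A call has 1 to 5 rows; each row is the pose to reach, as a shift and turn from the pose commanded when the call began, along the tool's axes at that moment; what a row does not reach only later rows make up. A row lasts 1/12 s, in which the tool goes at most 41.7 mm and 7.16 degrees, less where a joint would pass 70% of its speed; a pose out of reach is approached as far as the arm can. A call with a number of a shift or a turn outside -1 to 1 is refused whole. A call with a gripper value outside its range is refused whole. The fingers move at their own pace and stop on an object; "newtons" is the grip in N (left out, the last holds). Time passes only in rows, so rows that repeat a pose let the fingers close. It gives the time, the measured TCP pose, the force, the opening and the grip force at its end, in the units of the state.
- arm.get_state(): the state, without advancing time (a new reading comes with each control period).
- vision.capture(name): name is "side" or "top"; returns a dict with "color" (384x512x3 uint8, red, green, blue), "fov_y" (degrees; the focal length in pixels is half the picture's height over the tangent of half this angle, whatever the lens; pixels are square), "cx", "cy" (the principal point, pixels), "k1" (the pictures are not rectified: a ray, as slopes to the right and down, at radius r is drawn at 1 + k1 r^2 times it, then the intrinsics apply), "R" (3x3) and "t" (3): a world point X has camera coordinates R X + t. Camera axes: x right, y down, z forward; pixel columns grow to the right and rows downward; lengths in m; the calibration is good to about 2 mm. A picture is of the moment at which its call begins. There is no depth.
- job.finish_job(): hands the job in; it is judged then, once.
Trained networks look in a picture, given as the dict that the camera call returned (one of the last four; its "shot" number tells which), for a name from the list of things; names that differ only in an ending like _2 or _b are one class to them, and where a whole thing is asked for, a point or a joint stands for the part that bears it (a point fixed in the world has none). Each returns a list of dicts, best first, with "p" (0 to 1); they miss things now and then, are a little off and sometimes report something else, mostly with a low value. They report only what shows in the picture. A call takes as long as a camera call.
- spotter.trace(label, picture): "mask" (384x512 bool, what is visible of it) and "centre" ([row, column] in pixels, amid what is visible of it).
The state is a dict: "time": time; "q": joint angles; "joint_velocities": joint speeds; "joint_efforts": joint torques, N m; "eef_pos": TCP position; "orientation": TCP orientation; "force": force on the tool from outside, world axes, zero at the start; "torque": the same for the moment, N m; "gripper_width": finger opening in m; "grip_force": force on a finger pad.
Only numpy, scipy, OpenCV 4.12 (cv2) and the standard library are available. Lean on these libraries where they do the work, as an engineer would, in place of code of your own. Each camera call takes 0.05 s, during which the arm holds its last target. There are 200 camera calls.

## Working session

There is one attempt and no reset: what is moved stays moved. The work goes in short steps, Python scripts to look and compute and a tool call to move; the robot and the scene stay as the last step left them, time stands still between calls to the robot, and variables do not carry over. Pictures are saved under pics/ and viewed, at most 10 in all, crops included, and the job is handed in when it is done.

Besides the shell and the picture viewer there is one more tool, called after ">>>" as a command line: name --argument value ..., lists and objects as JSON in quotes. carry_out: Moves the arm, as the interface text tells. Shift numbers are shares of 200 mm and turn numbers shares of 1.5 rad, none past 1 either way. Its arguments: {"type":"object","properties":{"rotation":{"type":"array"},"travel":{"type":"array"},"jaw":{"type":"array"},"newtons":{"type":"number"}},"required":["rotation","travel","jaw"]}

```bash
mkdir -p pics; cat > h.py <<'E'
import numpy as np, cv2
from bench import arm, vision, job, spotter
def intr(p):
    f=192/np.tan(np.radians(p["fov_y"])/2); return f,p["cx"],p["cy"],p["k1"],np.array(p["R"]),np.array(p["t"])
def px2plane(p,u,v,z):
    f,cx,cy,k,R,t=intr(p); d=np.array([(u-cx)/f,(v-cy)/f]); s=d.copy()
    for _ in range(20): s=d/(1+k*(s@s))
    r=R.T@np.array([*s,1]); c=-R.T@t
    return c+r*(z-c[2])/r[2]
def proj(p,X):
    f,cx,cy,k,R,t=intr(p); c=R@np.asarray(X)+t; s=c[:2]/c[2]; s=s*(1+k*(s@s)); return s[0]*f+cx,s[1]*f+cy
E
python3 - <<'E'
from h import *
s=arm.get_state(); print(s["eef_pos"],s["orientation"],s["time"])
for n in("top","side"):
    p=vision.capture(n); cv2.imwrite(f"pics/{n}0.png",p["color"][:,:,::-1])
    for l,z in(("knob_top",.05),("jig",.02),("board",.02),("jaw",.033)):
        for d in spotter.trace(l,p)[:2]:
            m=d["mask"]; r,c=d["centre"]
            rect=cv2.minAreaRect(np.argwhere(m)[:,::-1].astype(np.float32))
            print(n,l,round(d["p"],2),m.sum(),np.round([c,r]),np.round(px2plane(p,c,r,z),3),np.round(np.array([px2plane(p,*q,z)[:2] for q in cv2.boxPoints(rect)]),3).tolist())
E
```

```text
[0.24419332 0.49218754 0.21781803] [-3.84470663e-04  2.28384227e-01  9.73570648e-01 -8.31091741e-04] 0.0
top jig 0.56 3284 [302. 192.] [ 0.605 -0.078  0.02 ] [[0.702, 0.061], [0.771, -0.041], [0.557, -0.18], [0.491, -0.079]]
top board 0.86 665 [281. 158.] [ 0.699 -0.021  0.02 ] [[0.699, 0.037], [0.748, -0.041], [0.698, -0.071], [0.65, 0.007]]
top jaw 0.95 463 [301. 189.] [ 0.612 -0.072  0.033] [[0.617, -0.017], [0.655, -0.096], [0.555, -0.142], [0.518, -0.063]]
side knob_top 0.71 239 [319. 261.] [ 0.549 -0.127  0.05 ] [[0.563, -0.104], [0.579, -0.121], [0.54, -0.149], [0.525, -0.133]]
side jig 0.66 5230 [314. 246.] [ 0.598 -0.083  0.02 ] [[0.476, -0.087], [0.701, 0.079], [0.785, -0.053], [0.543, -0.183]]
side board 0.69 1685 [400. 240.] [ 0.727 -0.196  0.02 ] [[0.784, -0.123], [0.849, -0.178], [0.7, -0.255], [0.647, -0.207]]
side board 0.62 762 [318. 207.] [ 0.695 -0.022  0.02 ] [[0.65, 0.007], [0.703, 0.044], [0.753, -0.036], [0.698, -0.067]]
side jaw 0.63 796 [316. 234.] [ 0.615 -0.074  0.033] [[0.514, -0.084], [0.611, -0.016], [0.66, -0.093], [0.558, -0.15]]
```

View pics/top0.png

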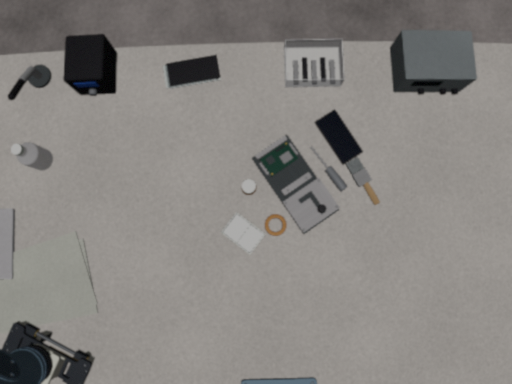

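View pics/side0.png

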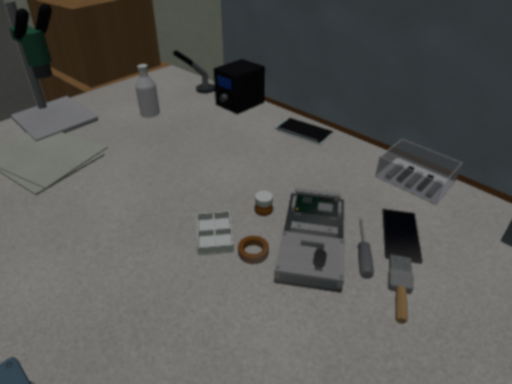

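The top view shows the holder running from the board end at about (270,145) to the knob end at (320,225). The knob is at about (321,209), and the short leg ends near (302,200). The side view agrees, with the knob at (320,258). Next I fit the holder and knob poses.

```bash
cat >> h.py <<'E'
def hull(p,pts):
    m=np.zeros((384*4,512*4),np.uint8); q=np.array([proj(p,x) for x in pts])
    cv2.fillConvexPoly(m,cv2.convexHull(np.round(q*4+1.5).astype(np.int32)),1); return m
def world(P,v):
    x,y,a=P; c,s=np.cos(a),np.sin(a); v=np.atleast_2d(v)
    return np.c_[x+c*v[:,0]-s*v[:,1], y+s*v[:,0]+c*v[:,1], v[:,2]]
BASE=[(x,y,z) for x in(-.12,.135) for y in(-.06,.06) for z in(0,.01)]
HOUS=[(x,y,z) for x in(-.115,-.015) for y in(-.06,.06) for z in(0,.03)]
E
python3 - <<'E'
from h import *
from scipy.optimize import minimize
P={n:vision.capture(n) for n in("top","side")}
M={n:cv2.resize(spotter.trace("jig",P[n])[0]["mask"].astype(np.uint8),None,fx=4,fy=4,interpolation=0) for n in P}
def cost(v,ns=("top","side")):
    c=0
    for n in ns:
        m=hull(P[n],world(v,BASE))|hull(P[n],world(v,HOUS))
        c+=1-(m&M[n]).sum()/(m|M[n]).sum()
    return c
for ns in(("top",),("side",),("top","side")):
    r=minimize(cost,[.62,-.06,.58],args=(ns,),method="Nelder-Mead",options=dict(initial_simplex=[[.62,-.06,.58],[.64,-.06,.58],[.62,-.04,.58],[.62,-.06,.65]]))
    print(ns,r.x.round(4),r.fun)
v=r.x; a=v[2]
d=spotter.trace("knob_top",P["side"]); print([(e["p"],e["mask"].sum(),e["centre"]) for e in d])
out=[]
for n in P:
    u0,v0=map(int,proj(P[n],world(v,[-.05,0,.03])[0])); 
    im=cv2.resize(P[n]["color"][v0-32:v0+33,u0-32:u0+33,::-1],None,fx=6,fy=6,interpolation=cv2.INTER_CUBIC)
    for B in(BASE,HOUS):
        for X in world(v,B):
            q=proj(P[n],X); cv2.circle(im,(int((q[0]-u0+32.5)*6),int((q[1]-v0+32.5)*6)),3,(0,0,255),-1)
    print(n,u0-32,v0-32); out.append(im)
cv2.imwrite("pics/crop.png",np.hstack(out))
# knob candidate table: mean darkness of predicted knob-top disc in jig coordinates
best=[]
th=np.linspace(0,2*np.pi,24,endpoint=False)
def mean(n,x,y,z0,z1):
    ring=[(x+.011*np.cos(t),y+.011*np.sin(t),z) for t in th for z in(z0,z1)]
    m=cv2.resize(hull(P[n],world(v,ring))*255,(512,384),interpolation=cv2.INTER_AREA)/255.
    g=P[n]["color"].mean(2); big=cv2.dilate(m,np.ones((5,5)))>0.01; 
    return (g*m).sum()/m.sum()-0*big.sum()
for x in np.arange(-.11,-.03,.002):
    for y in np.arange(-.04,.02,.002):
        best.append((mean("top",x,y,.036,.06),mean("side",x,y,.036,.06),x,y))
b=np.array(best); 
for k in(b[:,0],b[:,1],b[:,0]+b[:,1]):
    o=b[np.argsort(k)[:5]]; print(o.round(3).tolist(), world(v,[*o[:,2:].mean(0),.05]).round(4))
E
```

```text
('top',) [ 0.6245 -0.0641  0.5698] 0.21266364284522388
('side',) [ 0.6256 -0.0601  0.5694] 0.16937105257813612
('top', 'side') [ 0.6245 -0.0617  0.5638] 0.39719988501009473
[(0.6, np.int64(216), [259.0, 320.6])]
top 274 167
side 279 215
[[55.153, 43.357, -0.088, -0.016], [55.278, 43.073, -0.09, -0.016], [56.635, 46.651, -0.09, -0.018], [57.206, 46.539, -0.088, -0.018], [57.369, 43.958, -0.088, -0.014]] [[ 0.5582 -0.123   0.05  ]]
[[55.278, 43.073, -0.09, -0.016], [55.153, 43.357, -0.088, -0.016], [58.776, 43.832, -0.092, -0.016], [57.369, 43.958, -0.088, -0.014], [57.851, 44.019, -0.09, -0.014]] [[ 0.5569 -0.1224  0.05  ]]
[[55.278, 43.073, -0.09, -0.016], [55.153, 43.357, -0.088, -0.016], [57.369, 43.958, -0.088, -0.014], [57.851, 44.019, -0.09, -0.014], [58.412, 44.022, -0.086, -0.016]] [[ 0.5579 -0.1218  0.05  ]]
```

View pics/crop.png

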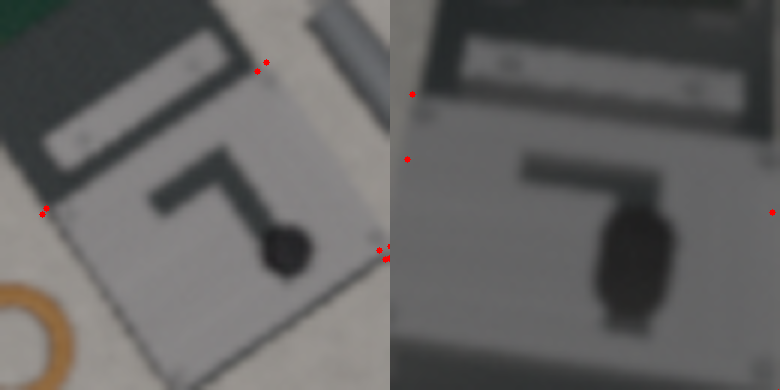

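>>> carry_out --rotation '[[0, 0, 0.363], [0, 0, 0.363], [0, 0, 0.363], [0, 0, 0.363], [0, 0, 0.363]]' --travel '[[-0.78, -0.67, 0], [-0.78, -0.67, 0], [-0.78, -0.67, 0], [-0.78, -0.67, 0], [-0.78, -0.67, 0]]' --jaw '[-1, -1, -1, -1, -1]'

```text
time: 1.17
eef_pos: [0.3249, 0.3015, 0.2188]
orientation: [0.0, 0.484, 0.875, 0.0]
force: [0.7, -0.4, 0.1]
gripper_width: 0.064
grip_force: 0.0
```

```bash
cat > st.py <<'E'
from h import *
import sys
from scipy.spatial.transform import Rotation as Ro
s=arm.get_state(); w=s["orientation"]; R=Ro.from_quat([*w[1:],w[0]]).as_matrix()
print("t",s["time"],"pos",s["eef_pos"].round(4),"xyaw",np.degrees(np.arctan2(R[1,0],R[0,0])).round(2),"z",R[:,2].round(3),"F",np.round(s["force"],1),"w",s["gripper_width"])
if len(sys.argv)>3:
    d=R.T@(np.array(list(map(float,sys.argv[1:4])))-s["eef_pos"]); print("shift",(d/.2).round(3))
E
python3 st.py .515 -.149 .12
```

```text
t 1.1667 pos [0.3249 0.3015 0.2188] xyaw 122.08 z [ 0.001 -0.    -1.   ] F [ 0.7 -0.4  0.1] w 0.0640216958892658
shift [-2.413 -0.391  0.494]
```

>>> carry_out --rotation '[[0, 0, 0], [0, 0, 0], [0, 0, 0], [0, 0, 0], [0, 0, 0]]' --travel '[[-1, -0.16, 0], [-1, -0.16, 0], [-1, -0.16, 0], [-1, -0.16, 0], [-1, -0.16, 0]]' --jaw '[-1, -1, -1, -1, -1]'

```text
time: 1.58
eef_pos: [0.4055, 0.1148, 0.219]
orientation: [0.001, 0.482, 0.876, 0.0]
force: [1.0, 0.3, 0.5]
gripper_width: 0.031
grip_force: 0.0
```

>>> carry_out --rotation '[[0, 0, 0], [0, 0, 0], [0, 0, 0], [0, 0, 0], [0, 0, 0]]' --travel '[[-1, -0.16, 0.1], [-1, -0.16, 0.1], [-1, -0.16, 0.1], [-1, -0.16, 0.1], [-1, -0.16, 0.1]]' --jaw '[-1, -1, -1, -1, -1]'

```text
time: 2.0
eef_pos: [0.4857, -0.0715, 0.1986]
orientation: [0.0, 0.482, 0.876, -0.0]
force: [-0.0, 1.0, 0.5]
gripper_width: 0.001
grip_force: 0.0
```

```bash
python3 st.py .515 -.149 .09
```

```text
t 2.0 pos [ 0.4857 -0.0715  0.1986] xyaw 122.35 z [ 0.001 -0.001 -1.   ] F [-0.   1.   0.5] w 0.0009721673465333515
shift [-0.405 -0.084  0.543]
```

>>> carry_out --rotation '[[0, 0, 0], [0, 0, 0], [0, 0, 0], [0, 0, 0], [0, 0, 0]]' --travel '[[-0.2, -0.04, 0.2], [-0.4, -0.084, 0.4], [-0.405, -0.084, 0.54], [-0.405, -0.084, 0.54], [-0.405, -0.084, 0.54]]' --jaw '[-1, -1, -1, -1, -1]'

```text
time: 2.42
eef_pos: [0.512, -0.1463, 0.0872]
orientation: [-0.004, 0.483, 0.876, -0.0]
force: [-0.1, 0.1, -0.0]
gripper_width: 0.0005
grip_force: 0.0
```

```bash
python3 st.py .515 -.149 .044; python3 - <<'E'
from h import *
out=[]
for n in("top","side"):
    p=vision.capture(n); u,v=map(int,proj(p,[.55,-.12,.05]))
    out.append(cv2.resize(p["color"][v-32:v+33,u-32:u+33,::-1],None,fx=6,fy=6,interpolation=cv2.INTER_CUBIC))
cv2.imwrite("pics/c2.png",np.hstack(out))
E
```

```text
t 2.4167 pos [ 0.512  -0.1463  0.0872] xyaw 122.27 z [-0.006  0.003 -1.   ] F [-0.1  0.1 -0. ] w 0.0005148357388397966
shift [-0.021  0.006  0.216]
```

View pics/c2.png

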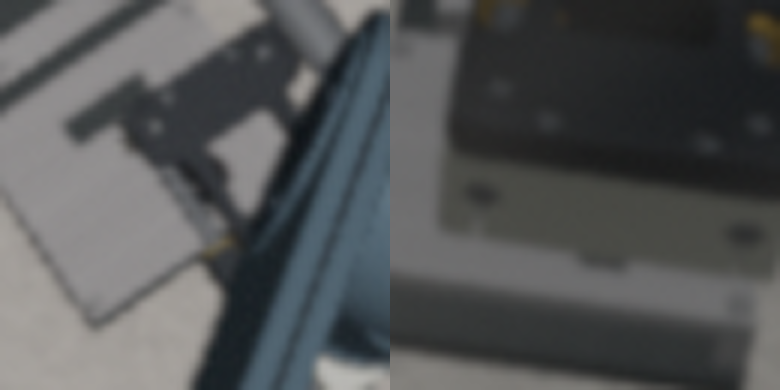

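The crops show the gripper body hiding the knob in both views, so from here I rely on the fitted numbers and the measured force. Descending behind the knob.

>>> carry_out --rotation '[[0, 0, 0], [0, 0, 0], [0, 0, 0]]' --travel '[[-0.01, 0, 0.12], [-0.01, 0, 0.21], [-0.01, 0, 0.21]]' --jaw '[-1, -1, -1]'

```text
time: 2.77
eef_pos: [0.5144, -0.1461, 0.0483]
orientation: [-0.001, 0.481, 0.877, 0.0]
force: [-0.2, 1.0, -0.0]
gripper_width: 0.0002
grip_force: 0.0
```

>>> carry_out --rotation '[[0, 0, 0], [0, 0, 0], [0, 0, 0], [0, 0, 0], [0, 0, 0]]' --travel '[[0, 0.03, 0], [0, 0.06, 0], [0, 0.09, 0], [0, 0.12, 0], [0, 0.15, 0]]' --jaw '[-1, -1, -1, -1, -1]'

```text
time: 3.18
eef_pos: [0.5418, -0.1317, 0.0499]
orientation: [0.001, 0.481, 0.876, -0.0]
force: [-2.1, -1.0, 3.5]
gripper_width: 0.0003
grip_force: 2.0
```

```bash
python3 st.py .5575 -.122 .044
```

```text
t 3.1833 pos [ 0.5418 -0.1317  0.0499] xyaw 122.44 z [ 0.002 -0.001 -1.   ] F [-2.1 -1.   3.5] w 0.0003355767615540323
shift [-0.001  0.092  0.03 ]
```

>>> carry_out --rotation '[[0, 0, 0], [0, 0, 0]]' --travel '[[0, 0, 0], [0, 0, 0]]' --jaw '[-1, -1]'

```text
time: 3.35
eef_pos: [0.5412, -0.1315, 0.0489]
orientation: [0.0, 0.481, 0.876, 0.0]
force: [-0.5, -0.4, 0.2]
gripper_width: 0.0005
grip_force: 0.0
```

```bash
python3 st.py .5575 -.122 .044
```

```text
t 3.35 pos [ 0.5412 -0.1315  0.0489] xyaw 122.44 z [ 0.001 -0.    -1.   ] F [-0.5 -0.4  0.2] w 0.0005145321101453929
shift [-0.004  0.094  0.025]
```

>>> carry_out --rotation '[[0, 0, 0], [0, 0, 0], [0, 0, 0], [0, 0, 0], [0, 0, 0]]' --travel '[[0, 0.025, 0], [0, 0.05, 0], [0, 0.075, 0], [0, 0.1, 0], [0, 0.125, 0]]' --jaw '[-1, -1, -1, -1, -1]'

```text
time: 3.77
eef_pos: [0.5619, -0.1181, 0.0485]
orientation: [-0.0, 0.482, 0.876, -0.0]
force: [-1.0, -0.8, 1.2]
gripper_width: 0.0003
grip_force: 1.0
```

>>> carry_out --rotation '[[0, 0, 0], [0, 0, 0], [0, 0, 0]]' --travel '[[0, 0.02, 0], [0, 0.04, 0], [0, 0.04, 0]]' --jaw '[-1, -1, -1]'

```text
time: 4.02
eef_pos: [0.5693, -0.1135, 0.0486]
orientation: [0.0, 0.482, 0.876, 0.0]
force: [0.1, 0.3, -0.0]
gripper_width: 0.0004
grip_force: 0.1
```

```bash
python3 st.py .5575 -.122 .044; python3 - <<'E'
from h import *
# corner estimate from first crop pixels (top crop origin 274,167, scale 6; side 279,215)
t,s=vision.capture("top"),vision.capture("side")
print(px2plane(t,274+218/6-.5,167+163/6-.5,.03).round(4),px2plane(s,279+(640-390)/6-.5,215+182/6-.5,.03).round(4))
E
```

```text
t 4.0167 pos [ 0.5693 -0.1135  0.0486] xyaw 122.43 z [ 0.001  0.    -1.   ] F [ 0.1  0.3 -0. ] w 0.0003780079849743815
shift [-0.004 -0.072  0.023]
[ 0.5987 -0.0969  0.03  ] [ 0.5991 -0.0958  0.03  ]
```

>>> carry_out --rotation '[[0, 0, 0], [0, 0, 0], [0, 0, 0], [0, 0, 0]]' --travel '[[0, 0.02, 0], [0, 0.04, 0], [0, 0.06, 0], [0, 0.06, 0]]' --jaw '[-1, -1, -1, -1]'

```text
time: 4.45
eef_pos: [0.5777, -0.1081, 0.0485]
orientation: [-0.001, 0.481, 0.876, -0.001]
force: [-5.1, -4.9, 1.6]
gripper_width: 0.0003
grip_force: 3.2
```

>>> carry_out --rotation '[[0, 0, 0], [0, 0, 0], [0, 0, 0]]' --travel '[[0, 0.01, 0], [0, 0.02, 0], [0, 0.02, 0]]' --jaw '[-1, -1, -1]'

```text
time: 4.7
eef_pos: [0.5781, -0.1076, 0.0484]
orientation: [-0.003, 0.481, 0.877, -0.003]
force: [-15.1, -9.6, 7.0]
gripper_width: 0.0007
grip_force: 9.1
```

```bash
python3 st.py .599 -.0963 .044
```

```text
t 4.7 pos [ 0.5781 -0.1076  0.0484] xyaw 122.47 z [-0.009 -0.003 -1.   ] F [-15.1  -9.6   7. ] w 0.0007432887373216791
shift [-0.008  0.119  0.021]
```

>>> carry_out --rotation '[[0, 0, 0], [0, 0, 0], [0, 0, 0], [0, 0, 0], [0, 0, 0]]' --travel '[[0, -0.1, 0], [-0.15, -0.1, 0], [-0.3, -0.1, 0], [-0.3, -0.1, 0], [-0.3, -0.1, 0]]' --jaw '[-1, -1, -1, -1, -1]'

```text
time: 5.12
eef_pos: [0.5984, -0.1682, 0.0487]
orientation: [0.001, 0.483, 0.876, 0.0]
force: [-0.5, -0.2, -0.3]
gripper_width: 0.0005
grip_force: 0.0
```

```bash
python3 st.py .599 -.0963 .044; python3 - <<'E'
from h import *
out=[]
for n in("top","side"):
    p=vision.capture(n); u,v=map(int,proj(p,[.599,-.096,.05])); print(u-32,v-32)
    out.append(cv2.resize(p["color"][v-32:v+33,u-32:u+33,::-1],None,fx=6,fy=6,interpolation=cv2.INTER_CUBIC))
    for d in spotter.trace("knob_top",p)[:1]:
        r,c=d["centre"]; print(n,d["p"],c,r,d["mask"].sum(),px2plane(p,c,r,.048 if n=="side" else .055))
cv2.imwrite("pics/c3.png",np.hstack(out))
E
```

```text
t 5.1167 pos [ 0.5984 -0.1682  0.0487] xyaw 122.29 z [ 0.002 -0.    -1.   ] F [-0.5 -0.2 -0.3] w 0.0005405537794188575
shift [0.302 0.194 0.023]
278 160
top 0.57 312.2 193.7 29 [ 0.59608763 -0.10006214  0.055     ]
289 205
side 0.24 364.4 269.0 188 [ 0.58955218 -0.19299395  0.048     ]
```

View pics/c3.png

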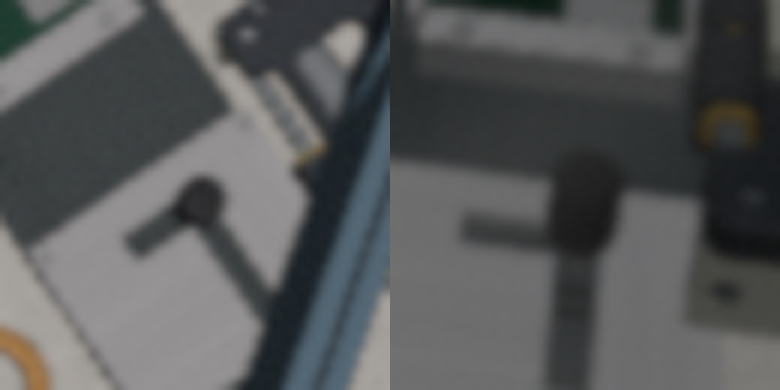

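The knob stands at the corner, at about (201,200) in the left crop. The jaw has reached the board and the short leg is free. Next I line up on the knob's -y side and push toward +y.

>>> carry_out --rotation '[[0, 0, 0], [0, 0, 0], [0, 0, 0]]' --travel '[[0, 0.1, 0], [0, 0.19, 0], [0, 0.19, 0]]' --jaw '[-1, -1, -1]'

```text
time: 5.57
eef_pos: [0.6314, -0.1441, 0.049]
orientation: [0.001, 0.481, 0.877, 0.001]
force: [0.2, -0.6, 0.3]
gripper_width: 0.0005
grip_force: 0.0
```

>>> carry_out --rotation '[[0, 0, 0], [0, 0, 0], [0, 0, 0], [0, 0, 0], [0, 0, 0]]' --travel '[[0.05, 0, 0], [0.1, 0, 0], [0.14, 0, 0], [0.17, 0, 0], [0.2, 0, 0]]' --jaw '[-1, -1, -1, -1, -1]'

```text
time: 5.98
eef_pos: [0.6069, -0.1123, 0.0488]
orientation: [-0.0, 0.482, 0.876, -0.0]
force: [0.5, -2.8, -1.1]
gripper_width: 0.0005
grip_force: 0.8
```

>>> carry_out --rotation '[[0, 0, 0], [0, 0, 0], [0, 0, 0], [0, 0, 0], [0, 0, 0]]' --travel '[[0.02, 0, 0], [0.04, 0, 0], [0.06, 0, 0], [0.08, 0, 0], [0.08, 0, 0]]' --jaw '[-1, -1, -1, -1, -1]'

```text
time: 6.4
eef_pos: [0.5989, -0.0986, 0.0487]
orientation: [-0.0, 0.482, 0.876, 0.0]
force: [-0.1, -0.1, 0.2]
gripper_width: 0.0007
grip_force: 0.1
```

```bash
python3 st.py .583 -.071 .044
```

```text
t 6.4 pos [ 0.5989 -0.0986  0.0487] xyaw 122.41 z [-0.  0. -1.] F [-0.1 -0.1  0.2] w 0.0006626623244798877
shift [0.159 0.007 0.024]
```

>>> carry_out --rotation '[[0, 0, 0], [0, 0, 0], [0, 0, 0], [0, 0, 0]]' --travel '[[0.02, 0, 0], [0.04, 0, 0], [0.06, 0, 0], [0.06, 0, 0]]' --jaw '[-1, -1, -1, -1]'

```text
time: 6.73
eef_pos: [0.5932, -0.0892, 0.0489]
orientation: [0.001, 0.482, 0.876, -0.0]
force: [0.9, -3.1, -1.6]
gripper_width: 0.0009
grip_force: 1.2
```

>>> carry_out --rotation '[[0, 0, 0], [0, 0, 0], [0, 0, 0]]' --travel '[[0.01, 0, 0], [0.02, 0, 0], [0.02, 0, 0]]' --jaw '[-1, -1, -1]'

```text
time: 6.98
eef_pos: [0.5927, -0.0884, 0.0493]
orientation: [0.003, 0.482, 0.876, -0.001]
force: [3.7, -9.1, -3.9]
gripper_width: 0.0006
grip_force: 4.9
```

>>> carry_out --rotation '[[0, 0, 0], [0, 0, 0], [0, 0, 0], [0, 0, 0], [0, 0, 0]]' --travel '[[-0.05, 0, 0], [-0.2, 0, 0], [-0.35, 0, 0], [-0.35, 0, 0], [-0.35, 0, 0]]' --jaw '[-1, -1, -1, -1, -1]'

```text
time: 7.4
eef_pos: [0.6284, -0.1456, 0.0482]
orientation: [-0.001, 0.483, 0.876, 0.0]
force: [-0.0, 1.1, -0.4]
gripper_width: 0.0007
grip_force: 0.0
```

```bash
python3 st.py; python3 - <<'E'
from h import *
out=[]
for n in("top","side"):
    p=vision.capture(n); u,v=map(int,proj(p,[.599,-.096,.05]))
    im=cv2.resize(p["color"][v-32:v+33,u-32:u+33,::-1],None,fx=6,fy=6,interpolation=cv2.INTER_CUBIC)
    for x,y,z in((.583,-.071,.06),(.583,-.071,.03)):
        q=proj(p,[x,y,z]); cv2.circle(im,(int((q[0]-u+32.5)*6),int((q[1]-v+32.5)*6)),3,(0,0,255),-1)
    out.append(im)
cv2.imwrite("pics/c4.png",np.hstack(out))
E
```

```text
t 7.4 pos [ 0.6284 -0.1456  0.0482] xyaw 122.28 z [-0.001  0.001 -1.   ] F [-0.   1.1 -0.4] w 0.000720537645941683
```

View pics/c4.png

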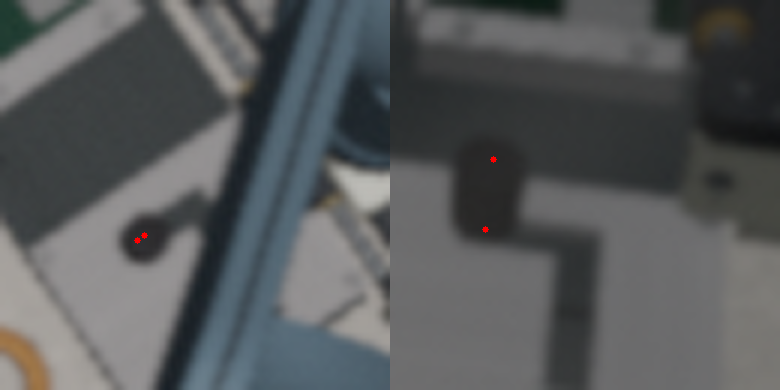

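The knob sits at the end of the short leg, at about (145,240) in the left crop, with no slot showing beyond it. It is down. I raise the arm clear and hand in.

>>> carry_out --rotation '[[0, 0, 0], [0, 0, 0], [0, 0, 0], [0, 0, 0], [0, 0, 0]]' --travel '[[0, 0, -0.2], [0, 0, -0.35], [0, 0, -0.4], [0, 0, -0.4], [0, 0, -0.4]]' --jaw '[-1, -1, -1, -1, -1]'

```text
time: 7.92
eef_pos: [0.6278, -0.1438, 0.1286]
orientation: [-0.0, 0.481, 0.877, 0.0]
force: [-0.4, -0.1, 0.3]
gripper_width: 0.0004
grip_force: 0.0
```

```bash
python3 -c "
from bench import job
print(job.finish_job())"
```

```text
the job is handed in; nothing more can be done
None
```

I pushed the knob to the corner and then fully home in the short leg, so the jaw should be locked. The last pictures show it down at the end of the slot, the arm is clear, and the job was handed in at about 8 s, but no verdict came back.

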